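# Check the hand brake lever of a seal-carving turntable

### The job

Check the hand brake of the green carving turntable: with the outside of the fingers gently push the red lever in towards the grey bar until it comes up against its stop, let it spring all the way back out, then push it in to the stop a second time and finish still holding it there, so that the gap left before the bar can be seen. Only push on the lever's red outer face: do not pinch it, reach behind it or touch the grey bar, and leave everything else where it stands.

Things in the scene. Friction and masses are not known exactly. Their poses are not given: they have to be found in the camera images.
- turntable: Fixed seal-carving turntable: green base 160 x 160 mm, steel disc 170 mm wide, its top 77 mm up, on it a small vice with a stone (top 132 mm up). Origin: centre of its underside, on the cabinet top; z up. On its +y side a dark steel perch (y 100 to 136 mm, 106 mm high) carries bar and lever, which stick out along +y with only air under and above them; lever on the -x side of the bar.
- bar: The fixed grey round grip bar, 22 mm diameter, part of the turntable. Its frame is the turntable's frame (same origin and axes); the bar's axis runs along y at x = 0, z = 85 mm, from y = 130 to 289 mm. Must not be touched.
- brake_lever (a joint): Swing of the lever, rad, about an upright hinge at x -40, y 118 mm of the turntable frame. 0: fully out, held by a spring (lever leans 0.30 rad from +y towards -x); grows when pushed in to the bar (+x), stops near 0.34, its back still about 20 mm off the bar. At the press point: 1.5 N to start, 5 N when the stop is reached.
- lever_face: Red outer half of the lever: the face to push, 24 mm high (73 to 97 mm above the cabinet top). Origin on the hinge axis, 85 mm up; y along the lever to the tip, x from the face to the bar. Flat face at x -10, y 16 to 141 mm, then an upright round end 18 mm thick at x -5, y 145 mm. It sits on rubber: besides swinging with the lever it gives about 1 mm per 4 N, so it yields softly at the stop.
- lever_back: The dark steel inner half of the lever, which faces the bar (same origin and axes as the red half; x = 0 to 6 mm, y = 21 to 133 mm). Must not be touched.
- press_point (a point): Point on the red outer face, at its mid-height, 115 mm along the lever from the hinge, where to push; it moves with the lever, about 38 mm from fully out to the stop, plus the rubber's give.
- seal_a: White seal stone, 24 x 24 x 48 mm, standing loose on the robot's side of the turntable base. Origin: centre of its underside. Leave alone.
- seal_b: Amber seal stone, 20 x 20 x 42 mm, standing loose on the robot's side of the turntable base. Origin: centre of its underside. Leave alone.
- pad_jar: Squat orange lidded seal pad jar, 79 mm diameter, 47 mm high, loose. Origin: centre of its underside. Leave alone.
- washer: Stainless steel brush washer bowl, 100 mm diameter, 55 mm high, loose. Origin: centre of its underside. Leave alone.

How it is judged (in metres and radians):
On the way, in this order (a step that is already met when the one before it is completed fails the run):
1. the lever is pushed in against its stop by the fingers on its red face (value of joint brake_lever above 0.315 rad and contact force between the fingers and lever_face above 2 N), for 0.2 s.
2. the lever is let all the way out again (value of joint brake_lever below 0.03 rad), for 0.2 s.
At the end, for the whole second after the job is handed in: The lever is held against its stop (joint value 0.315 to 0.42) by the fingers pressing on its red outer face with 2 to 25 N, neither the bar nor the lever's back is touched, and the two seal stones, the jar and the washer stand within 10 mm of where they started (all of step 1 and value of joint brake_lever below 0.42 rad and contact force between the fingers and lever_face below 25 N and contact force between the fingers and bar below 0.5 N and contact force between the fingers and lever_back below 0.5 N and distance of each of seal_a, seal_b, pad_jar, washer from where it was at the start of the episode below 0.01 m); the arm keeps its last pose, push and grip.
It fails at once if the lever is pushed harder than 25 N (contact force between any of the fingers, the arm and lever_face above 25 N).
It fails at once if the lever is driven on towards the bar, past its stop (value of joint brake_lever above 0.42 rad).
It fails at once if the fixed bar is touched (contact force between any of the fingers, the arm and bar above 1 N).
It fails at once if the lever is pinched or touched from behind (contact force between any of the fingers, the arm and lever_back above 1 N).
It fails at once if a loose thing (seal stones, jar, washer) is moved or lifted (distance of any of seal_a, seal_b, pad_jar, washer from where it was at the start of the episode above 0.01 m).
It also fails if it takes over 48 s, if anything falls off the work surface, if the arm or the gripper's body presses on something with over 40 N, if the wrist force passes 120 N, or if a joint passes its speed limit or range.

### The arm

A 6-joint arm with a two-finger parallel gripper is mounted at the origin on the work surface. World frame = base frame: x ahead of the robot, y to its left, z up, the work surface at z = 0. Lengths are in mm, angles in rad, forces in N, time in s.
With the tool pointing down it reaches from about 350 to 875 mm from the base axis. Payload 4.2 kg.
Tool frame: the origin (TCP) lies at the very end of the fingers, on their centre line; the grasp point (between the pads) lies 19 mm behind it; z points along the fingers, y is the line along which they close (so a half turn about z gives the same grasp; the last joint's range is limited). The gripper opens to 85 mm and grips with 20 to 120 N. Pads are 22 mm wide; open, the fingers measure 114 mm over their backs; the gripper's body (76 mm by 85 mm) begins 54 mm behind the grasp point. The pads swing forward as they close: fully open they stand 13 mm farther back than shut.
Start: joints at [-1.041, 0.385, 0.008, 0, -1.194, -0.259], TCP at [167.205, -602.197, 231.312] pointing down, gripper open.
Joint ranges: [-3.14, 3.14], [-1.21, 2.06], [-1.07, 1.41], [-3.16, 2.05], [-2.99, -0.16], [-3.1, 3.1]. Speed limits (rad/s): [2.79, 2.79, 3.14, 3.14, 3.14, 3.14].

### API

Orientations are given as a unit quaternion [x, y, z, w].
In Python, from bench import arm gives the robot as it stands. The module is installed in compiled form; this text tells all that it offers.
- The arm moves only by the tool drive_tool, never from a script. Its argument "targets" is a list of rows, each a list of 5 numbers: the closure, from -1 (fully open) to 1 (shut), then the shift along the tool's x, y, z in mm, then the turn about the tool's z in degrees. In form: [[grip, tx, ty, tz, roll], ...]. A call has 1 to 12 rows; each row is the pose to reach, as a shift and turn from the pose commanded when the call began, along the tool's axes at that moment; what a row does not reach only later rows make up. A row lasts 1/10 s, in which the tool goes at most 50 mm and 8.59 degrees, less where a joint would pass 70% of its speed; a pose out of reach is approached as far as the arm can. A call with a gripper value outside its range is refused whole. The fingers move at their own pace and stop on an object; the grip force is fixed at half the most. Time passes only in rows, so rows that repeat a pose let the fingers close. It gives the time, the measured TCP pose, the force, the opening and the grip force at its end, in the units of the state.
- arm.read_state(): the state, without advancing time (a new reading comes with each control period).
- arm.get_image(name): name is "side" or "top" or "wrist"; returns the picture (480x640x3 uint8, blue, green, red); there is no depth.
- arm.camera_params(name): a dict with "fov_y" (degrees; the focal length in pixels is half the picture's height over the tangent of half this angle, whatever the lens; pixels are square), "cx", "cy" (the principal point, pixels), "rvec" (rotation vector, rad) and "tvec" (3), from world to camera coordinates, as OpenCV has them; the wrist camera has in their place "tool_from_camera" (4x4, takes a point from camera to tool coordinates, whose origin is the TCP and whose axes are the flange's). Camera axes: x right, y down, z forward; pixel columns grow to the right and rows downward; lengths in mm; the calibration is good to about 2 mm. A picture is of the moment at which its call begins: read the wrist's pose just before it. camera_params takes no time and is no camera call.
- arm.job_done(): hands the job in; it is judged then, once.
The state is a dict: "clock": time; "joints": joint angles; "joint_vel": joint speeds; "joint_efforts": joint torques, N m; "position": TCP position; "ee_rot": TCP orientation; "contact_force": force on the tool from outside, world axes, zero at the start; "wrist_torque": the same for the moment, N m; "gripper_width": finger opening in mm; "grasp_force": force on a finger pad.
Only numpy, scipy, OpenCV 4.12 (cv2) and the standard library are available. Lean on these libraries where they do the work, as an engineer would, in place of code of your own. Each camera call takes 0.05 s, during which the arm holds its last target. There are 200 camera calls.

## Working session

There is one attempt and no reset: what is moved stays moved. The work goes in short steps, Python scripts to look and compute and a tool call to move; the robot and the scene stay as the last step left them, time stands still between calls to the robot, and variables do not carry over. Pictures are saved under pics/ and viewed, at most 10 in all, crops included, and the job is handed in when it is done.

Besides the shell and the picture viewer there is one more tool, called by a JSON object that holds its "op" and its "data", one argument or row to a line. drive_tool: Moves the arm, as the interface text tells. Its arguments: {"type":"object","properties":{"targets":{"type":"array","items":{"type":"array","items":{"type":"number"}}}},"required":["targets"]}

```bash
mkdir -p pics; python3 - <<'E'
from bench import arm
import cv2,json
s=arm.read_state();print(s)
for n in("top","side"):
    cv2.imwrite(f"pics/{n}0.png",arm.get_image(n));print(arm.camera_params(n))
print(arm.camera_params("wrist"))
E
```

```text
{'clock': 0.0, 'joints': array([-1.04141308e+00,  3.85553918e-01,  6.62369932e-03, -5.06657059e-04,
       -1.19401130e+00, -2.58612125e-01]), 'joint_vel': array([-0.00057686,  0.00153719, -0.00028935,  0.0008326 , -0.00062204,
       -0.00128563]), 'joint_efforts': array([-3.51208973e-04, -3.92288733e+01,  1.88398308e+01,  4.18632612e+00,
       -4.58140639e-03, -5.44641921e-06]), 'position': array([ 167.03996319, -601.65223362,  230.22121672]), 'ee_rot': array([-1.34879667e-01,  9.90861378e-01,  1.08080308e-03, -1.94333229e-04]), 'contact_force': array([-0.77486453,  0.34920138,  0.50572087]), 'wrist_torque': array([0.05746916, 0.02489759, 0.00290041]), 'grasp_force': 0.0, 'gripper_width': 85.43358906505517}
{'fov_y': 42.58644474984746, 'cx': 322.5338626895349, 'cy': 236.95546915645969, 'rvec': array([ 2.17393653, -2.11532621,  0.14912131]), 'tvec': array([  61.40007365,  519.40288072, 1192.73162496])}
{'fov_y': 51.5947291438323, 'cx': 313.8805183135438, 'cy': 241.21113656785838, 'rvec': array([ 1.97037068, -0.8548638 ,  0.47762368]), 'tvec': array([-311.36424661,  283.61617845,  551.99157113])}
{'fov_y': 70.46521253877698, 'cx': 320.8477335647521, 'cy': 240.60359104813259, 'tool_from_camera': array([[-6.45536720e-04, -9.49076482e-01, -3.15045098e-01,
         8.06501720e+01],
       [ 9.99999157e-01, -9.67641439e-04,  8.66001594e-04,
         7.70967542e-01],
       [-1.12675244e-03, -3.15044274e-01,  9.49076307e-01,
        -1.40380651e+02],
       [ 0.00000000e+00,  0.00000000e+00,  0.00000000e+00,
         1.00000000e+00]])}
```

View pics/top0.png

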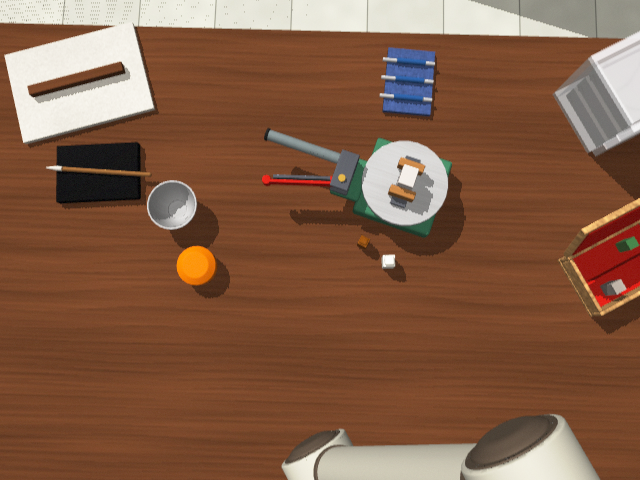

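View pics/side0.png

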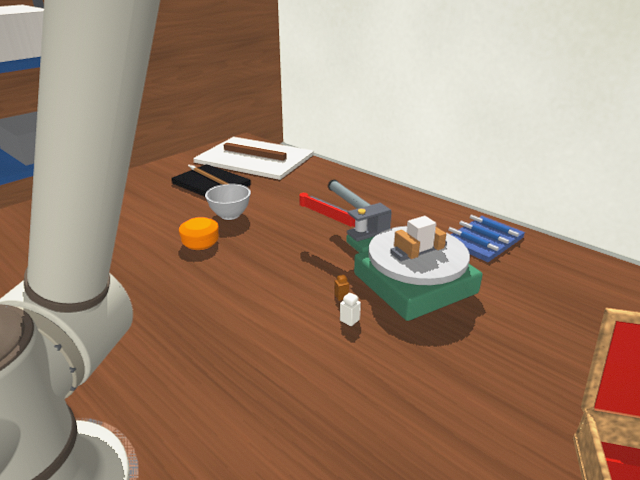

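The top view shows the bar end at (267,134), the lever tip at (266,180), the hinge bolt at (341,178) and the disc centre at (405,183). The lever is out, on the robot's side of the bar.

```bash
cat >h.py <<'E'
from bench import arm
import cv2,numpy as np
from scipy.spatial.transform import Rotation as R
def ray(n,uv,z,st=None):
    c=arm.camera_params(n);f=240/np.tan(np.radians(c['fov_y']/2))
    d=np.array([(uv[0]-c['cx'])/f,(uv[1]-c['cy'])/f,1])
    if n=='wrist':
        T=c['tool_from_camera'];Q=R.from_quat(st['ee_rot']).as_matrix()
        o=st['position']+Q@T[:3,3];d=Q@T[:3,:3]@d
    else:
        M=cv2.Rodrigues(c['rvec'])[0];o=-M.T@c['tvec'];d=M.T@d
    return (o+d*(z-o[2])/d[2]).round(1)
def proj(n,p):
    c=arm.camera_params(n);f=240/np.tan(np.radians(c['fov_y']/2))
    K=np.array([[f,0,c['cx']],[0,f,c['cy']],[0,0,1.]])
    return cv2.projectPoints(np.array(p,float).reshape(-1,3),c['rvec'],c['tvec'],K,None)[0][:,0].round(0)
E
python3 - <<'E'
from h import *
for nm,uv,z in [("disc",(405,183),77),("barend",(267,134),85),("barroot",(336,158),85),("hinge",(341,178),106),("tip",(266,180),97),("amber",(363,242),42),("white",(389,262),48),("jar",(196,266),47),("washer",(172,205),55)]: print(nm,ray("top",uv,z))
print("side tip",ray("side",(304,200),85),"barend",ray("side",(333,185),85))
s=arm.read_state();print(R.from_quat(s['ee_rot']).as_matrix().round(2))
im=arm.get_image("top");cv2.imwrite("pics/top1.png",cv2.resize(im[100:290,240:470],None,fx=3.4,fy=3.1,interpolation=cv2.INTER_CUBIC)[:589])
E
```

```text
disc [622.8 -83.1  77. ]
barend [712.3 190.1  85. ]
barroot [667.3  53.2  85. ]
hinge [622.4  43.  106. ]
tip [616.8 187.1  97. ]
amber [508.9  -5.1  42. ]
white [469.8 -56.6  48. ]
jar [451.6 323.   47. ]
washer [571.  375.9  55. ]
side tip [613.9 176.7  85. ] barend [707.3 181.6  85. ]
[[-0.96 -0.27 -0.  ]
 [-0.27  0.96  0.  ]
 [ 0.    0.   -1.  ]]
```

View pics/top1.png

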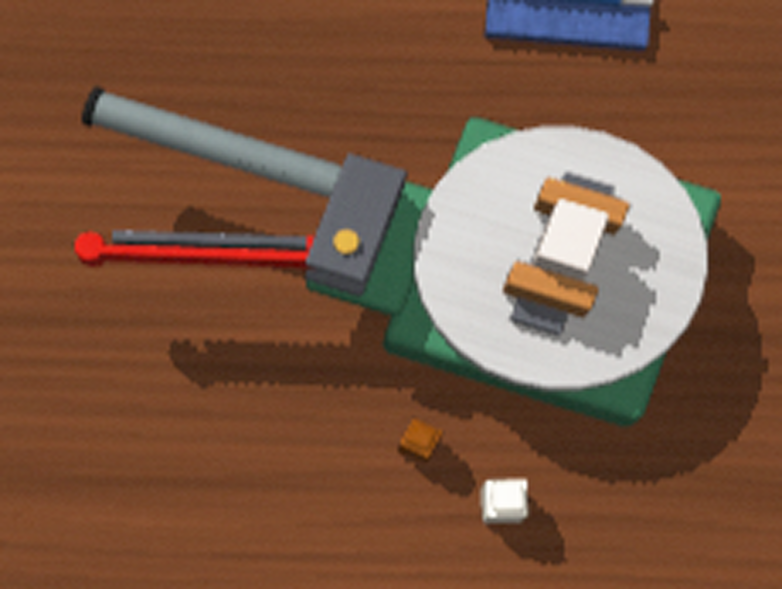

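{"op": "drive_tool", "data": {
  "targets": [
    [1,-290,313,0,0],
    [1,-290,313,0,0],
    [1,-290,313,0,0],
    [1,-290,313,0,0],
    [1,-290,313,0,0],
    [1,-290,313,0,0],
    [1,-290,313,0,0],
    [1,-290,313,0,0],
    [1,-290,313,0,0],
    [1,-290,313,0,0]
  ]
}}

```text
clock: 1.15
position: [364.0, -220.7, 231.4]
ee_rot: [-0.138, 0.991, 0.0, 0.0]
contact_force: [-0.4, -0.9, 0.6]
gripper_width: 0.6
grasp_force: 0.0
```

{"op": "drive_tool", "data": {
  "targets": [
    [1,-290,313,0,30],
    [1,-290,313,0,30],
    [1,-290,313,0,30],
    [1,-290,313,0,30],
    [1,-290,313,0,30],
    [1,-290,313,0,30],
    [1,-290,313,0,30],
    [1,-290,313,0,30],
    [1,-290,313,0,30],
    [1,-290,313,0,30],
    [1,-290,313,0,30]
  ]
}}

```text
clock: 2.25
position: [558.9, 156.5, 230.0]
ee_rot: [0.126, 0.992, -0.001, -0.001]
contact_force: [-0.1, -0.1, 0.9]
gripper_width: 0.2
grasp_force: 0.0
```

```bash
python3 - <<'E'
from h import *
s=arm.read_state();print(s['clock'],s['position'],s['contact_force'],s['gripper_width'],R.from_quat(s['ee_rot']).as_matrix().round(3).tolist(),s['joints'].round(2))
cv2.imwrite("pics/w1.png",arm.get_image("wrist"))
E
```

```text
2.25 [558.86906958 156.48958686 230.04717526] [-0.05845664 -0.07994467  0.85066261] 0.2032421669643176 [[-0.968, 0.249, -0.002], [0.249, 0.968, -0.001], [0.002, -0.002, -1.0]] [ 0.55  0.31 -0.11 -0.   -1.16 -2.37]
```

View pics/w1.png

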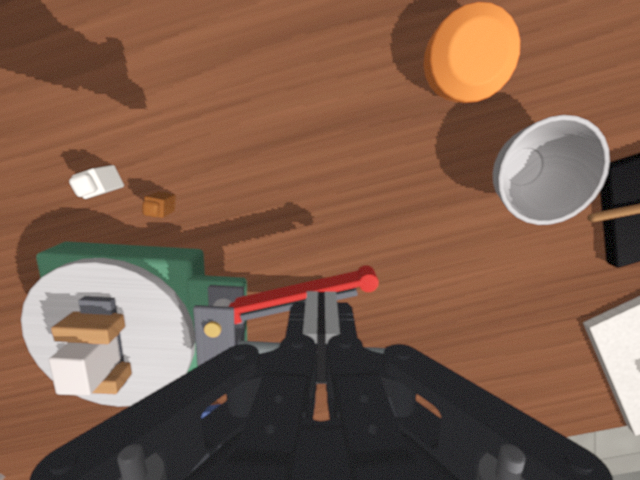

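The wrist view shows the red lever with its tip at (368,280) and the bolt at (212,330). The fingers end near (321,300). I'll check these against the model and then descend.

```bash
python3 - <<'E'
from h import *
s=arm.read_state()
print(ray('wrist',(368,277),97,s),ray('wrist',(212,330),106,s),ray('wrist',(240,306),90,s))
E
```

```text
[610.7 185.6  97. ] [622.2  38.6 106. ] [613.   64.5  90. ]
```

{"op": "drive_tool", "data": {
  "targets": [
    [1,10,0,50,0],
    [1,10,0,100,0],
    [1,10,0,130,0],
    [1,10,0,150,0],
    [1,10,0,164,0],
    [1,10,0,164,0],
    [1,10,0,164,0]
  ]
}}

```text
clock: 3.0
position: [549.0, 157.4, 68.1]
ee_rot: [0.127, 0.992, 0.0, 0.0]
contact_force: [0.7, -0.5, 0.7]
gripper_width: -0.3
grasp_force: 0.0
```

{"op": "drive_tool", "data": {
  "targets": [
    [1,-15,4,1,0],
    [1,-30,8,1,0],
    [1,-39,10,1,0],
    [1,-44,11,1,0],
    [1,-49,12.5,1,0],
    [1,-53,13.5,1,0],
    [1,-58,15,1,0],
    [1,-58,15,1,0],
    [1,-58,15,1,0]
  ]
}}

```text
clock: 3.9
position: [608.4, 158.6, 66.2]
ee_rot: [0.126, 0.992, -0.0, -0.0]
contact_force: [-2.1, -0.0, 2.8]
gripper_width: -0.2
grasp_force: 1.0
```

```bash
python3 - <<'E'
from h import *
s=arm.read_state();print(s['position'],s['contact_force'])
a=arm.get_image("top")[120:210,250:370];b=arm.get_image("side")[130:290,240:440]
cv2.imwrite("pics/c1.png",cv2.hconcat([cv2.resize(a,(400,300),interpolation=2),cv2.resize(b,(375,300),interpolation=2)]))
E
```

```text
[608.42143762 158.58589772  66.2167084 ] [-2.10585787 -0.02049249  2.76906442]
```

View pics/c1.png

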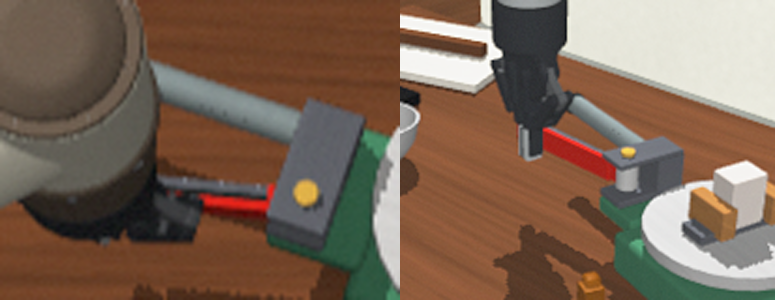

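The fingers are on the red face, short of its tip, and the reaction is about 2 N. I'll keep pushing.

{"op": "drive_tool", "data": {
  "targets": [
    [1,-5,1,0,0],
    [1,-10,2,0,0],
    [1,-15,3.5,0,0],
    [1,-19,4.5,0,0],
    [1,-22,5,0,0],
    [1,-24,5.5,0,0],
    [1,-24,5.5,0,0],
    [1,-24,5.5,0,0]
  ]
}}

```text
clock: 4.8
position: [632.8, 157.5, 65.8]
ee_rot: [0.126, 0.992, -0.0, -0.001]
contact_force: [-4.4, -2.3, 0.7]
gripper_width: 0.0
grasp_force: 2.0
```

{"op": "drive_tool", "data": {
  "targets": [
    [1,-2,0.5,0,0],
    [1,-4,1,0,0],
    [1,-4,1,0,0],
    [1,-4,1,0,0]
  ]
}}

```text
clock: 5.2
position: [636.6, 157.5, 65.8]
ee_rot: [0.126, 0.992, -0.001, -0.001]
contact_force: [-5.3, -1.5, 0.6]
gripper_width: -0.0
grasp_force: 2.2
```

{"op": "drive_tool", "data": {
  "targets": [
    [1,-1,0.2,0,0],
    [1,-2,0.5,0,0],
    [1,-2,0.5,0,0],
    [1,-2,0.5,0,0]
  ]
}}

```text
clock: 5.6
position: [638.5, 157.4, 65.8]
ee_rot: [0.126, 0.992, -0.001, -0.001]
contact_force: [-5.1, -2.0, 2.0]
gripper_width: -0.0
grasp_force: 2.2
```

{"op": "drive_tool", "data": {
  "targets": [
    [1,-1,0.2,0,0],
    [1,-2,0.5,0,0],
    [1,-2,0.5,0,0],
    [1,-2,0.5,0,0]
  ]
}}

```text
clock: 6.0
position: [640.5, 157.4, 65.8]
ee_rot: [0.126, 0.992, -0.001, -0.001]
contact_force: [-4.5, -2.6, 1.4]
gripper_width: 0.2
grasp_force: 2.3
```

{"op": "drive_tool", "data": {
  "targets": [
    [1,-1,0.2,0,0],
    [1,-1,0.2,0,0],
    [1,-1,0.2,0,0],
    [1,-1,0.2,0,0]
  ]
}}

```text
clock: 6.4
position: [641.5, 157.4, 65.7]
ee_rot: [0.126, 0.992, -0.001, -0.001]
contact_force: [-5.8, -1.8, 1.5]
gripper_width: 0.4
grasp_force: 2.4
```

{"op": "drive_tool", "data": {
  "targets": [
    [1,-1,0.2,0,0],
    [1,-1,0.2,0,0],
    [1,-1,0.2,0,0]
  ]
}}

```text
clock: 6.7
position: [642.4, 157.3, 65.7]
ee_rot: [0.126, 0.992, -0.001, -0.001]
contact_force: [-5.9, -0.6, 1.3]
gripper_width: 0.2
grasp_force: 2.4
```

{"op": "drive_tool", "data": {
  "targets": [
    [1,-1,0.2,0,0],
    [1,-1,0.2,0,0],
    [1,-1,0.2,0,0]
  ]
}}

```text
clock: 7.0
position: [643.3, 157.2, 65.7]
ee_rot: [0.126, 0.992, -0.001, -0.001]
contact_force: [-6.3, -2.0, 1.6]
gripper_width: -0.4
grasp_force: 2.5
```

{"op": "drive_tool", "data": {
  "targets": [
    [1,-1,0.2,0,0],
    [1,-1,0.2,0,0],
    [1,-1,0.2,0,0]
  ]
}}

```text
clock: 7.3
position: [643.7, 157.1, 65.7]
ee_rot: [0.126, 0.992, -0.001, -0.002]
contact_force: [-7.2, -1.2, 2.7]
gripper_width: -0.1
grasp_force: 3.2
```

{"op": "drive_tool", "data": {
  "targets": [
    [1,-1,0.2,0,0],
    [1,-1,0.2,0,0],
    [1,-1,0.2,0,0]
  ]
}}

```text
clock: 7.6
position: [644.2, 157.0, 65.6]
ee_rot: [0.126, 0.992, -0.001, -0.003]
contact_force: [-8.5, -1.5, 3.8]
gripper_width: -0.1
grasp_force: 3.9
```

{"op": "drive_tool", "data": {
  "targets": [
    [1,-1,0.2,0,0],
    [1,-1,0.2,0,0],
    [1,-1,0.2,0,0],
    [1,-1,0.2,0,0]
  ]
}}

```text
clock: 8.0
position: [644.5, 156.8, 65.5]
ee_rot: [0.126, 0.992, -0.001, -0.003]
contact_force: [-9.6, -0.9, 3.9]
gripper_width: 0.1
grasp_force: 4.6
```

```bash
python3 - <<'E'
from h import *
s=arm.read_state();print(s['position'],s['contact_force'])
a=arm.get_image("top")[120:210,250:370];b=arm.get_image("side")[170:250,300:400]
cv2.imwrite("pics/c2.png",cv2.hconcat([cv2.resize(a,(400,300),interpolation=2),cv2.resize(b,(375,300),interpolation=2)]))
E
```

```text
[644.54618326 156.80061424  65.53011188] [-9.63500681 -0.89698868  3.86957252]
```

View pics/c2.png

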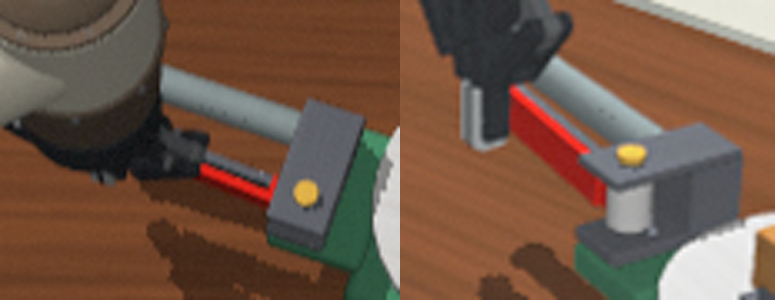

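The lever now lies parallel to the bar, and force is rising while the fingers hardly advance, so it's against the stop. Next I'll release it fully.

{"op": "drive_tool", "data": {
  "targets": [
    [1,10,-2.5,0,0],
    [1,20,-5,0,0],
    [1,30,-7.5,0,0],
    [1,40,-10,0,0],
    [1,50,-12.5,0,0],
    [1,60,-15,0,0],
    [1,60,-15,0,0],
    [1,60,-15,0,0],
    [1,60,-15,0,0],
    [1,60,-15,0,0],
    [1,60,-15,0,0],
    [1,60,-15,0,0]
  ]
}}

```text
clock: 9.3
position: [586.2, 158.0, 66.2]
ee_rot: [0.126, 0.992, -0.0, -0.0]
contact_force: [-0.7, 0.8, 0.1]
gripper_width: -0.0
grasp_force: 0.0
```

```bash
python3 - <<'E'
from h import *
s=arm.read_state();print(s['clock'],s['position'],s['contact_force'])
a=arm.get_image("top")[120:210,250:370];b=arm.get_image("side")[170:250,300:400]
cv2.imwrite("pics/c3.png",cv2.hconcat([cv2.resize(a,(400,300),interpolation=2),cv2.resize(b,(375,300),interpolation=2)]))
E
```

```text
9.3 [586.15439665 158.00337356  66.15803082] [-0.68062537  0.77900623  0.14566465]
```

View pics/c3.png

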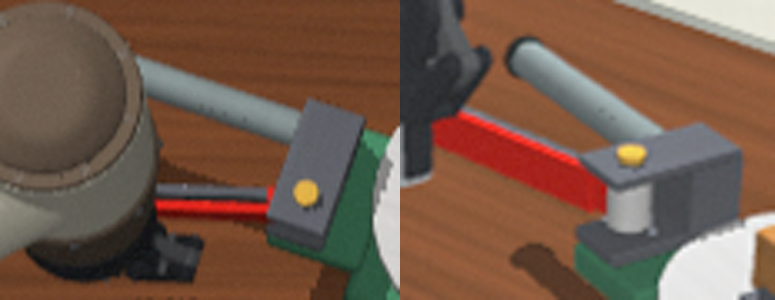

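The lever has sprung fully out: the contact force is zero and it is back at its first angle. Second push, to the same commanded pose.

{"op": "drive_tool", "data": {
  "targets": [
    [1,-8,2,0,0],
    [1,-14,3.5,0,0],
    [1,-20,5,0,0],
    [1,-26,6.5,0,0],
    [1,-32,8,0,0],
    [1,-38,9.5,0,0],
    [1,-44,11,0,0],
    [1,-49,12,0,0],
    [1,-53,13,0,0],
    [1,-55,14,0,0],
    [1,-56,14,0,0],
    [1,-56,14,0,0]
  ]
}}

```text
clock: 10.6
position: [642.4, 156.7, 65.4]
ee_rot: [0.127, 0.992, -0.001, -0.002]
contact_force: [-4.6, -0.3, 1.6]
gripper_width: -0.2
grasp_force: 2.4
```

{"op": "drive_tool", "data": {
  "targets": [
    [1,-1,0.2,0,0],
    [1,-2,0.5,0,0],
    [1,-3,0.8,0,0],
    [1,-4,1,0,0],
    [1,-4,1,0,0],
    [1,-4,1,0,0],
    [1,-4,1,0,0],
    [1,-4,1,0,0],
    [1,-4,1,0,0]
  ]
}}

```text
clock: 11.5
position: [644.2, 156.1, 65.2]
ee_rot: [0.127, 0.992, -0.002, -0.004]
contact_force: [-10.1, 0.0, 4.1]
gripper_width: 0.1
grasp_force: 4.6
```

```bash
python3 - <<'E'
from h import *
s=arm.read_state();print(s['clock'],s['position'],s['contact_force'])
a=arm.get_image("top")[110:310,140:440];b=arm.get_image("side")[170:250,300:400]
cv2.imwrite("pics/c4.png",cv2.hconcat([cv2.resize(a,(420,300),interpolation=2),cv2.resize(b,(375,300),interpolation=2)]))
E
```

```text
11.5 [644.22714188 156.12896443  65.22509493] [-10.08193634   0.03955065   4.14638157]
```

View pics/c4.png

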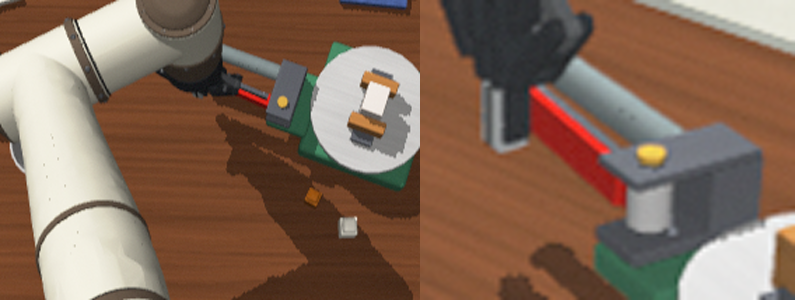

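The lever is held against its stop at about 10 N with the gap to the bar visible, and the stones are undisturbed. Handing in.

```bash
python3 -c "
from bench import arm
print(arm.job_done())"
```

```text
the job is handed in; nothing more can be done
None
```

I pushed the brake lever to its stop, let it spring fully out, then pushed it in again, and it is now held at the stop with about 10 N on its red face; the job is handed in, and no verdict came back.

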